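# Push the reagent cartridges home and press the load key

### The arm

A 7-joint arm with a two-finger parallel gripper is mounted at the origin on the work surface. World frame = base frame: x ahead of the robot, y to its left, z up, the work surface at z = 0. Lengths are in mm, angles in rad, forces in N, time in s.
With the tool pointing down it reaches from about 400 to 875 mm from the base axis. Payload 4.4 kg.
Tool frame: the origin (TCP) lies at the very end of the fingers, on their centre line; the grasp point (between the pads) lies 19 mm behind it; z points along the fingers, y is the direction in which the jaws open and shut (so a half turn about z gives the same grasp; the last joint's range is limited). The gripper opens to 85 mm and grips with 20 to 120 N. Pads are 22 mm wide; open, the fingers measure 114 mm over their backs; the gripper's body (76 mm by 85 mm) begins 54 mm behind the grasp point. The pads swing forward as they close: fully open they stand 13 mm farther back than shut.
Start: joints at [-1.206, 0.628, 0.038, 1.517, -0.027, 0.996, -0.02], TCP at [271.417, 590.636, 231.313] pointing down, gripper open.
Joint ranges: [-3.06, 3.06], [-0.37, 2.12], [-1.25, 1.32], [0.18, 2.47], [-1.1, 4.24], [0.23, 1.98], [-2.94, 2.94]. Speed limits (rad/s): [2.57, 2.57, 3.14, 3.14, 3.14, 3.14, 3.14].

### API

Orientations are given as [roll, pitch, yaw] about the fixed x, y, z axes, in that order (R = Rz(yaw) Ry(pitch) Rx(roll)).
In Python, from cell import ctrl gives the robot as it stands.
- The arm moves only by the shell command python3 -m pendant 'ROWS'. ROWS is JSON, a list of rows, each a list of 7 numbers: the shift along the world's x, y, z in m, then the turn, a rotation vector about the world's x, y, z in rad, then the opening, from -1 (shut) to 1 (fully open). A call has 1 to 8 rows; each row is the pose to reach, as a shift and turn from the pose commanded when the call began; what a row does not reach only later rows make up. A row lasts 1/10 s, in which the tool goes at most 50 mm and 8.59 degrees, less where a joint would pass 70% of its speed; a pose out of reach is approached as far as the arm can. A call with a gripper value outside its range is refused whole. The fingers move at their own pace and stop on an object; the grip force is fixed at half the most. Time passes only in rows, so rows that repeat a pose let the fingers close. It gives the time, the measured TCP pose, the force and the opening at its end, in the units of the state.
- ctrl.read_state(): the state, without advancing time (a new reading comes with each control period).
- ctrl.get_image(name): name is "scene" or "top" or "wrist"; returns the picture (480x640x3 uint8, blue, green, red); there is no depth.
- ctrl.get_calibration(name): a dict with "fx", "fy", "cx", "cy" (pixels), "R" (3x3) and "t" (3): a world point X has camera coordinates R X + t. Camera axes: x right, y down, z forward; pixel columns grow to the right and rows downward; lengths in mm; the calibration is good to about 2 mm. A picture is of the moment at which its call begins: read the wrist's pose just before it. get_calibration takes no time and is no camera call; for the wrist camera it gives the pose at the moment of the call.
- ctrl.finish_job(): hands the job in, once; it reports no verdict.
The state is a dict: "clock": time; "qpos": joint angles; "qd": joint speeds; "tau": joint torques, N m; "eef_pos": TCP position; "tool_rot": TCP orientation; "force": force on the tool from outside, world axes, zero at the start; "torque": the same for the moment, N m; "width": finger opening in mm.
Only numpy, scipy, OpenCV 4.12 (cv2) and the standard library are available. Lean on these libraries where they do the work, as an engineer would, in place of code of your own. Each camera call takes 0.05 s, during which the arm holds its last target. There are 200 camera calls.

### The job

Push the row of four reagent cartridges along the loader's channel as one train, without lifting, tipping or separating them, until the leading one is right up against the end stop and no gaps are left. Only then press the load key on the pod all the way down and let it spring back. Leave everything else on the bench where it stands.

Things in the scene. Friction and masses are not known exactly. Their poses are not given: they have to be found in the camera images.
- loader: Cartridge loader fixed to the bench: a level grey metal channel. Origin: on the bench under the channel's centre line; x runs along the channel towards the end stop, y across, z up. Floor 6 mm above the bench, from x = -200 mm (open end) to x = 170 mm; 48 mm clear between side lips, whose tops are 16 mm above the bench; 60 mm wide over the lips.
- stop_face (a point): Steel end stop of the channel: the point on the face that the row meets, at the channel's centre line and floor height (loader x = 170 mm, 6 mm above the bench). The stop is 16 mm thick, 70 mm wide, its top 46 mm above the bench. Beyond it, from loader x = 186 to 262 mm, lies the low white pod with the load key, 90 mm wide and 28 mm high.
- load_key_top (a point): Centre of the top face of the load key, a round spring push button 30 mm across on the pod (loader x = 222 mm, y = 0). It goes straight down 6 mm, takes about 4.5 N to bottom out and springs back.
- load_key (a joint): Travel of the load key in m: 0 = up, 0.006 = fully down; it counts as pressed from 0.0035.
- cartridge_cap: Loose reagent cartridge of the row: white plastic box 44 mm long along the channel, 42 mm wide, 38 mm high, about 0.12 kg, on its top, in grey, one round cap, 28 mm across and 10 mm high. Origin: centre of its underside; x along the channel to the stop, z up. The four stand touching on the channel floor in any order, the row 65 to 125 mm short of the stop.
- cartridge_twin: Loose reagent cartridge of the row: white plastic box 44 mm long along the channel, 42 mm wide, 38 mm high, about 0.12 kg, on its top, in grey, two small round caps side by side, each 16 mm across and 10 mm high. Origin: centre of its underside; x along the channel to the stop, z up. The four stand touching on the channel floor in any order, the row 65 to 125 mm short of the stop.
- cartridge_rib: Loose reagent cartridge of the row: white plastic box 44 mm long along the channel, 42 mm wide, 38 mm high, about 0.12 kg, on its top, in grey, one upright rib across it, 10 mm thick and 10 mm high. Origin: centre of its underside; x along the channel to the stop, z up. The four stand touching on the channel floor in any order, the row 65 to 125 mm short of the stop.
- cartridge_hatch: Loose reagent cartridge of the row: white plastic box 44 mm long along the channel, 42 mm wide, 38 mm high, about 0.12 kg, on its top, in grey, one flat square hatch, 30 mm wide and 5 mm high. Origin: centre of its underside; x along the channel to the stop, z up. The four stand touching on the channel floor in any order, the row 65 to 125 mm short of the stop.
- spare_cartridge: A fifth such cartridge with one round cap (44 x 42 x 38 mm, cap 10 mm more), standing on the bench beside the channel, not part of the row. Origin: centre of its underside. Bystander: leave it.
- jar: Small amber jar, 36 mm across, 55 mm high, beside the channel on the robot's side. Origin: centre of its underside. Bystander: leave it.
- vial: Small clear capped vial, 26 mm across, 45 mm high, beside the channel on the side away from the robot. Origin: centre of its underside. Bystander: leave it.
- tip_box: Pipette tip box with a grey lid, 89 x 124 mm, 60 mm high, beyond the loader. Origin: centre of its underside. Bystander: leave it.
- slide_tray: Clear open tray, 90 x 130 mm, 30 mm high, beyond the loader. Origin: centre of its underside. Bystander: leave it.
- kit_pack: Flat blue test kit pack, 75 x 125 mm, 28 mm high, to the robot's left. Origin: centre of its underside. Bystander: leave it.
- tube_rack: White rack of capped tubes, 60 x 150 mm, 89 mm high, to the robot's right. Origin: centre of its underside. Bystander: leave it.
Mind the look-alikes: they are no part of the job. What is shaped like the cartridge_rib but black or yellow is not meant. What is shaped like the cartridge_hatch but yellow is not meant.

How it is judged (in metres and radians):
On the way, in this order (a step that is already met when the one before it is completed fails the run):
1. all four cartridges are home: the row is packed against the end stop (x of each of cartridge_cap, cartridge_twin, cartridge_rib, cartridge_hatch in the frame of loader above 0.011 m and y of cartridge_cap in the frame of loader between -0.006 and 0.006 m and height (world z) of each of cartridge_cap, cartridge_twin, cartridge_rib, cartridge_hatch below 0.01 m and angle between each of cartridge_cap, cartridge_twin, cartridge_rib, cartridge_hatch's own z axis and vertical below 0.08 rad and y of cartridge_twin in the frame of loader between -0.006 and 0.006 m and y of cartridge_rib in the frame of loader between -0.006 and 0.006 m and y of cartridge_hatch in the frame of loader between -0.006 and 0.006 m), for 0.2 s.
2. the load key is pressed down (all of step 1 and value of joint load_key above 0.0035 m), for 0.05 s.
3. the load key has sprung back (value of joint load_key below 0.0015 m), for 0.1 s.
At the end, for the whole second after the job is handed in: All four cartridges stand upright on the channel floor, packed against the end stop (the last one's centre no more than 5 mm short of its place with no gaps, i.e. loader x above 11 mm; within 6 mm of the centre line), at rest; the load key was pressed after that and is up again (all of step 1 and value of joint load_key below 0.0015 m and linear speed of each of cartridge_cap, cartridge_twin, cartridge_rib, cartridge_hatch below 0.01 m/s); the robot touches nothing.
It fails at once if a cartridge of the row is lifted more than 10 mm off the channel floor or tipped over by more than 0.3 rad (height (world z) of any of cartridge_cap, cartridge_twin, cartridge_rib, cartridge_hatch above 0.016 m or angle between any of cartridge_cap, cartridge_twin, cartridge_rib, cartridge_hatch's own z axis and vertical above 0.3 rad).
It fails at once if the row is pulled apart: gaps of more than 15 mm in all (horizontal distance between cartridge_cap and cartridge_twin above 0.148 m or horizontal distance between any of cartridge_cap, cartridge_twin and cartridge_rib above 0.148 m or horizontal distance between any of cartridge_cap, cartridge_twin, cartridge_rib and cartridge_hatch above 0.148 m).
It fails at once if the load key is pressed before the row is home (value of joint load_key above 0.0035 m and not (x of each of cartridge_cap, cartridge_twin, cartridge_rib, cartridge_hatch in the frame of loader above 0.011 m and y of cartridge_cap in the frame of loader between -0.006 and 0.006 m and height (world z) of each of cartridge_cap, cartridge_twin, cartridge_rib, cartridge_hatch below 0.01 m and angle between each of cartridge_cap, cartridge_twin, cartridge_rib, cartridge_hatch's own z axis and vertical below 0.08 rad and y of cartridge_twin in the frame of loader between -0.006 and 0.006 m and y of cartridge_rib in the frame of loader between -0.006 and 0.006 m and y of cartridge_hatch in the frame of loader between -0.006 and 0.006 m)).
It fails at once if a bystander is moved by more than 15 mm, or tipped (distance of any of spare_cartridge, jar, vial, tip_box, slide_tray, kit_pack, tube_rack from where it was at the start of the episode above 0.015 m or angle between any of spare_cartridge, jar, vial, tip_box, slide_tray, kit_pack, tube_rack's own z axis and vertical above 0.2 rad).
It also fails if it takes over 54 s, if anything falls off the work surface, if the arm or the gripper's body presses on something with over 40 N, if the wrist force passes 120 N, or if a joint passes its speed limit or range.

## Working session

There is one attempt and no reset: what is moved stays moved. The work goes in short steps, Python scripts to look and compute and a shell command to move; the robot and the scene stay as the last step left them, time stands still between calls to the robot, and variables do not carry over. Pictures are saved under pics/ and viewed, about 8 in all and at most 12, crops included, and the job is handed in when it is done.

```bash
mkdir -p pics
cat > h.py <<'E'
from cell import ctrl
import numpy as np, cv2
def ray(cam,u,v,z):
    c=ctrl.get_calibration(cam);R=np.array(c["R"]);t=np.array(c["t"])
    C=-R.T@t;d=R.T@np.array([(u-c["cx"])/c["fx"],(v-c["cy"])/c["fy"],1])
    return C+d*(z-C[2])/d[2]
def px(cam,X):
    c=ctrl.get_calibration(cam);p=np.array(c["R"])@np.array(X)+np.array(c["t"])
    return c["fx"]*p[0]/p[2]+c["cx"],c["fy"]*p[1]/p[2]+c["cy"]
E
python3 - <<'E'
from h import *
for n in("top","scene"):cv2.imwrite(f"pics/{n}0.png",ctrl.get_image(n))
s=ctrl.read_state();print(s)
E
```

```text
{'clock': 0.1, 'qpos': array([-1.20579689,  0.62921577,  0.03844013,  1.51826648, -0.02700675,
        0.99629188, -0.01997631]), 'qd': array([ 0.00014345, -0.00076225, -0.00035555, -0.00447232,  0.00030671,
       -0.00147697,  0.00100516]), 'tau': array([ 2.78071253e-03, -5.64540839e+01,  1.23009782e+00, -1.93976551e+01,
        1.12196812e-02,  5.37664033e-03,  2.32788074e-05]), 'eef_pos': array([271.17504042, 590.12348162, 230.50597801]), 'tool_rot': array([-3.13992880e+00,  6.15896040e-06,  2.71081702e+00]), 'force': array([-0.03128111, -0.11407725,  0.6081913 ]), 'torque': array([-0.02700128,  0.01219383, -0.01942167]), 'width': 85.22543867066298}
```

View pics/top0.png

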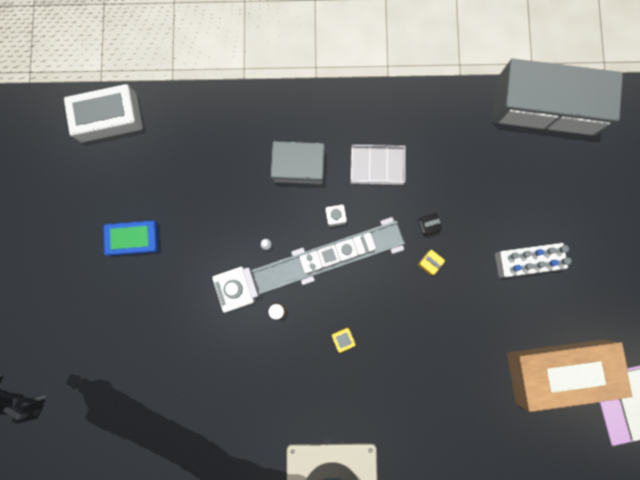

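View pics/scene0.png

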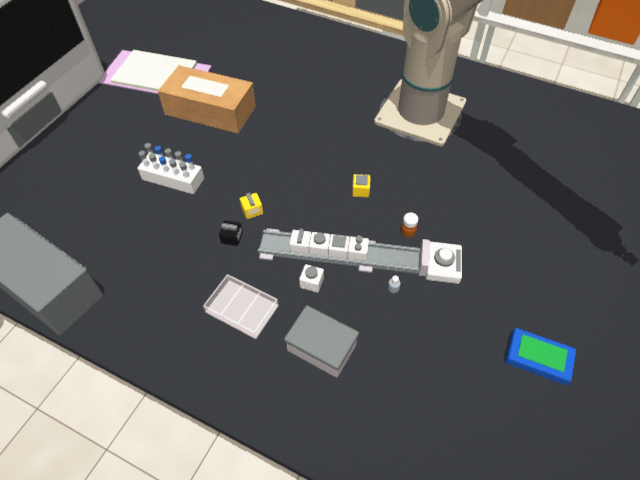

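The top view shows the channel from its open end at about (400,235) to the stop at about (252,283). The key is at (233,289) and the row runs from about (305,262) to (372,242), ordered twin, hatch, cap, rib from the stop end. The spare is at (336,215), the jar at (276,312) and the vial at (266,244). The look-alikes (black rib at 430,224; yellow rib at 431,262; yellow hatch at 343,340) stand outside the channel. An enlarged crop should confirm this.

Run:
```python
from h import *
im=cv2.imread("pics/top0.png")[190:340,205:455]
cv2.imwrite("pics/crop.png",cv2.resize(im,(800,480),interpolation=cv2.INTER_CUBIC))
for u,v,z in[(233,289,34),(252,283,46),(400,235,6),(305,262,38),(372,242,38)]:print(u,v,ray("top",u,v,z))
```

```text
233 289 [463.31813646 224.82961949  34.        ]
252 283 [476.27707361 178.27294547  46.        ]
400 235 [ 588.82158969 -175.43973915    6.        ]
305 262 [524.0937683   54.56232658  38.        ]
372 242 [ 569.09226455 -104.42072354   38.        ]
```

View pics/crop.png

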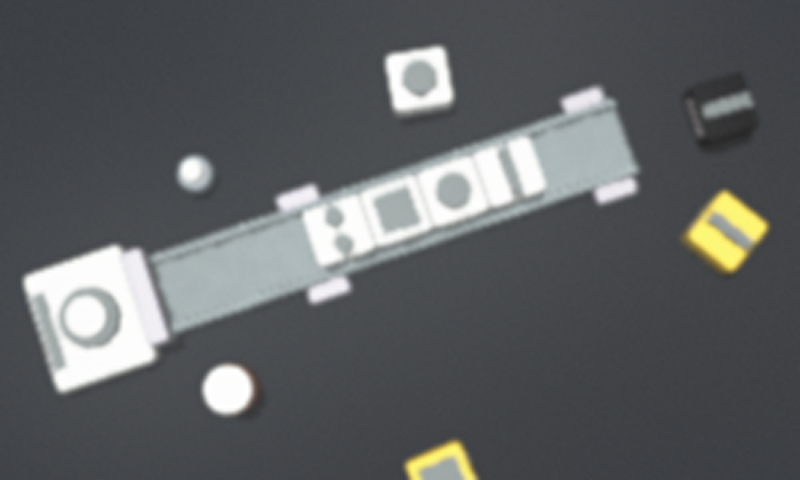

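The crop confirms that the four white cartridges with grey tops in the channel are the row. The white capped one at crop (420,80) is off the channel, so it is the spare. I now fit the loader frame.

```bash
cat >> h.py <<'E'
def cr(u,v,z): return ray("top",205+(u+.5)/3.2-.5,190+(v+.5)/3.2-.5,z)
E
python3 - <<'E'
from h import *
o=(cr(613,103,16)+cr(637,172,16))/2; s=(cr(146,248,46)+cr(168,338,46))/2
d=(s-o)[:2]; print("open",o,"stop",s,"len",np.linalg.norm(d),"width",np.linalg.norm(cr(613,103,16)-cr(637,172,16)),np.linalg.norm(cr(146,248,46)-cr(168,338,46)))
a=np.arctan2(d[1],d[0]);e=d/np.linalg.norm(d);n=np.array([-e[1],e[0]]);O=s[:2]-170*e
print("yaw",a,e,"origin",O)
for nm,p in dict(rear=(cr(530,137,38)+cr(546,190,38))/2,front=(cr(305,212,38)+cr(320,266,38))/2,key38=cr(85,316,38),key46=cr(85,316,46),jar=cr(228,389,55),vial=cr(195,173,45),spare=cr(420,80,48),ring28=cr(91,318,28)).items():
  q=p[:2]-O;print(nm,p.round(),"loader",(q@e).round(1),(q@n).round(1))
s=ctrl.read_state();print(np.degrees(s["tool_rot"]))
E
```

```text
open [ 593.39439749 -174.16707104   16.        ] stop [480.47238921 174.2979314   46.        ] len 366.30484282701696 width 55.23933775594666 67.67592931546922
yaw 1.884173740843798 [-0.30827332  0.95129783] origin [532.8788528   12.57730015]
rear [ 572. -106.   38.] loader -125.2 -0.6
front [519.  61.  38.] loader 50.4 -1.4
key38 [465. 228.  38.] loader 226.2 -1.6
key46 [464. 227.  46.] loader 224.8 -0.9
jar [410. 122.  55.] loader 141.5 82.8
vial [568. 147.  45.] loader 116.7 -74.8
spare [634. -20.  48.] loader -62.3 -86.4
ring28 [463. 226.  28.] loader 224.2 0.4
[-1.79904668e+02  3.52882437e-04  1.55318374e+02]
```

Measured against the given sizes:
- The row is 175.6 mm long (176 given).
- The channel is 366 mm long (370 given).
- The key is at loader x ≈ 224 (222 given).

I'll close the gripper and travel to a point behind the rear cartridge at loader x = -170, world (585,-149).

```bash
python3 -m pendant '[[0.157,-0.37,0,0,0,-0.4135,-1],[0.157,-0.37,0,0,0,-0.4135,-1],[0.157,-0.37,0,0,0,-0.4135,-1],[0.157,-0.37,0,0,0,-0.4135,-1],[0.157,-0.37,0,0,0,-0.4135,-1],[0.157,-0.37,0,0,0,-0.4135,-1],[0.157,-0.37,0,0,0,-0.4135,-1],[0.157,-0.37,0,0,0,-0.4135,-1]]'
```

```text
clock: 0.9
eef_pos: [427.9, 220.5, 231.2]
tool_rot: [-3.141, -0.0, 2.298]
force: [0.6, 0.4, 0.7]
width: -0.2
```

```bash
python3 -m pendant '[[0.157,-0.37,0,0,0,-0.4135,-1],[0.157,-0.37,0,0,0,-0.4135,-1],[0.157,-0.37,0,0,0,-0.4135,-1],[0.157,-0.37,0,0,0,-0.4135,-1],[0.157,-0.37,0,0,0,-0.4135,-1],[0.157,-0.37,0,0,0,-0.4135,-1],[0.157,-0.37,0,0,0,-0.4135,-1],[0.157,-0.37,0,0,0,-0.4135,-1]]'
```

```text
clock: 1.7
eef_pos: [584.2, -147.6, 231.0]
tool_rot: [-3.141, -0.001, 1.884]
force: [0.9, -0.3, -0.2]
width: 0.1
```

```bash
python3 -m pendant '[[0,0,-0.05,0,0,0,-1],[0,0,-0.1,0,0,0,-1],[0,0,-0.15,0,0,0,-1],[0,0,-0.15,0,0,0,-1],[0,0,-0.15,0,0,0,-1]]'
python3 - <<'E'
from h import *
s=ctrl.read_state();im=ctrl.get_image("top")
cv2.imwrite("pics/c2.png",cv2.resize(im[190:340,205:455],(800,480),interpolation=cv2.INTER_CUBIC))
w=ctrl.get_image("wrist");cv2.imwrite("pics/w2.png",w);print(s["eef_pos"],s["force"])
E
```

```text
clock: 2.2
eef_pos: [583.5, -145.9, 81.2]
tool_rot: [-3.14, -0.001, 1.884]
force: [1.2, -0.4, 1.2]
width: -0.1
[ 583.53721399 -145.88972444   81.22250797] [ 1.2050562  -0.44105893  1.19520107]
```

View pics/w2.png

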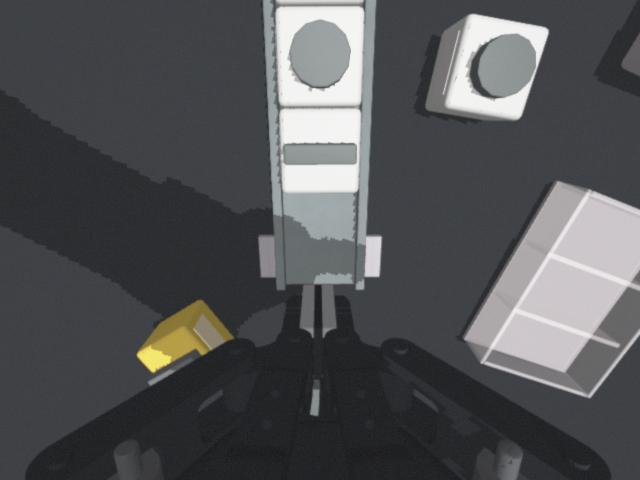

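The wrist view shows the channel dead ahead, with its centre line at u≈319 and in line with the closed fingers. The rib cartridge is last (rear edge v≈191), then the cap cartridge. I'll refine with this view.

Run:
```python
from h import *
e=np.array([-0.30827332,0.95129783]);n=np.array([-e[1],e[0]]);O=np.array([532.88,12.58])
for nm,u,v,z in[("rearL44",282,190,44),("rearR44",358,190,44),("rear z6",320,191,6),("lipL",276,289,16),("lipR",364,289,16),("lipLfar",263,2,16),("lipRfar",376,2,16)]:
  p=ray("wrist",u,v,z);q=p[:2]-O;print(nm,p.round(1),(q@e).round(1),(q@n).round(1))
p=ctrl.read_state()["eef_pos"][:2]-O;print("tcp",p@e,p@n)
c=ctrl.get_calibration("wrist");print("cam",-np.array(c["R"]).T@np.array(c["t"]))
```

```text
rearL44 [ 554.9 -110.    44. ] -123.4 16.8
rearR44 [593.8 -97.4  44. ] -123.4 -24.0
rear z6 [ 577.3 -111.5    6. ] -131.7 -4.0
lipL [ 569.  -183.4   16. ] -197.5 26.1
lipR [ 626.3 -165.    16. ] -197.7 -34.1
lipLfar [516.7 -22.9  16. ] -28.8 26.3
lipRfar [573.3  -4.5  16. ] -28.7 -33.2
tcp -167.6860645855966 -1.5210338770550367
cam [561.13055616 -69.20202135 226.04247652]
```

```bash
python3 -m pendant '[[0.001,0,-0.03,0,0,0,-1],[0.001,0,-0.055,0,0,0,-1],[0.001,0,-0.064,0,0,0,-1],[0.001,0,-0.064,0,0,0,-1],[0.001,0,-0.064,0,0,0,-1]]'
```

```text
clock: 2.8
eef_pos: [586.4, -146.3, 19.4]
tool_rot: [3.139, 0.002, 1.884]
force: [0.5, -0.0, 1.3]
width: 0.3
```

```bash
python3 -m pendant '[[-0.0015,0.0048,0,0,0,0,-1],[-0.0031,0.0095,0,0,0,0,-1],[-0.0046,0.0143,0,0,0,0,-1],[-0.0062,0.019,0,0,0,0,-1],[-0.0077,0.0238,0,0,0,0,-1],[-0.0092,0.0285,0,0,0,0,-1],[-0.0108,0.0333,0,0,0,0,-1],[-0.0123,0.038,0,0,0,0,-1]]'
```

```text
clock: 3.6
eef_pos: [572.8, -108.4, 17.3]
tool_rot: [3.141, 0.001, 1.883]
force: [0.7, -1.6, -1.0]
width: -0.1
```

```bash
python3 -m pendant '[[-0.0018,0.0057,0,0,0,0,-1],[-0.0037,0.0114,0,0,0,0,-1],[-0.0055,0.0171,0,0,0,0,-1],[-0.0074,0.0228,0,0,0,0,-1],[-0.0092,0.0285,0,0,0,0,-1],[-0.0111,0.0342,0,0,0,0,-1],[-0.0129,0.04,0,0,0,0,-1],[-0.0148,0.0457,0,0,0,0,-1]]'
python3 - <<'E'
from h import *
cv2.imwrite("pics/w3.png",ctrl.get_image("wrist"))
E
```

```text
clock: 4.4
eef_pos: [557.7, -61.6, 17.3]
tool_rot: [3.142, -0.0, 1.884]
force: [0.6, -2.5, -0.8]
width: 0.1
```

View pics/w3.png

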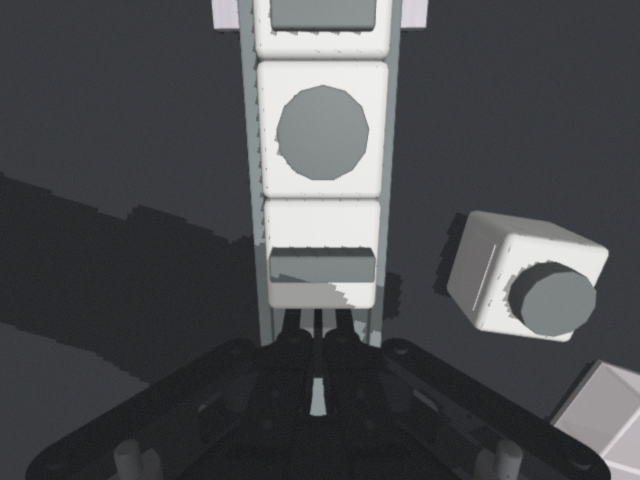

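The row moves as a train, straight and with no gaps, with the fingers on the rib cartridge's rear face (v≈307). About 61 mm is left.

```bash
python3 -m pendant '[[-0.0018,0.0057,0,0,0,0,-1],[-0.0037,0.0114,0,0,0,0,-1],[-0.0055,0.0171,0,0,0,0,-1],[-0.0074,0.0228,0,0,0,0,-1],[-0.0092,0.0285,0,0,0,0,-1],[-0.0111,0.0342,0,0,0,0,-1],[-0.0129,0.04,0,0,0,0,-1],[-0.0148,0.0457,0,0,0,0,-1]]'
```

```text
clock: 5.25
eef_pos: [542.9, -15.9, 17.3]
tool_rot: [3.142, -0.0, 1.884]
force: [0.7, -0.9, -0.2]
width: 0.0
```

```bash
python3 -m pendant '[[-0.0006,0.0019,0,0,0,0,-1],[-0.0012,0.0038,0,0,0,0,-1],[-0.0018,0.0057,0,0,0,0,-1],[-0.0025,0.0076,0,0,0,0,-1]]'
```

```text
clock: 5.65
eef_pos: [540.5, -8.9, 17.3]
tool_rot: [3.142, 0.0, 1.883]
force: [0.4, -2.4, -0.8]
width: -0.0
```

```bash
python3 -m pendant '[[-0.0006,0.0019,0,0,0,0,-1],[-0.0012,0.0038,0,0,0,0,-1]]'
```

```text
clock: 5.85
eef_pos: [539.3, -5.0, 17.3]
tool_rot: [3.142, 0.0, 1.884]
force: [0.1, -2.4, -0.2]
width: 0.3
```

```bash
python3 -m pendant '[[-0.0003,0.001,0,0,0,0,-1],[-0.0006,0.0019,0,0,0,0,-1]]'
```

```text
clock: 6.05
eef_pos: [538.7, -3.0, 17.3]
tool_rot: [3.142, -0.0, 1.884]
force: [0.8, -2.7, 0.3]
width: -0.2
```

```bash
python3 -m pendant '[[-0.0003,0.001,0,0,0,0,-1],[-0.0006,0.0019,0,0,0,0,-1]]'
```

```text
clock: 6.25
eef_pos: [538.1, -1.2, 17.3]
tool_rot: [-3.142, 0.0, 1.884]
force: [0.8, -2.0, -0.5]
width: -0.4
```

Not yet at the stop, as the force is still friction only (about 2.5 N).

```bash
python3 -m pendant '[[-0.0003,0.001,0,0,0,0,-1],[-0.0006,0.0019,0,0,0,0,-1]]'
```

```text
clock: 6.45
eef_pos: [538.3, -0.7, 17.4]
tool_rot: [3.14, 0.002, 1.883]
force: [3.4, -6.0, -1.4]
width: -0.2
```

```bash
python3 -m pendant '[[-0.0003,0.001,0,0,0,0,-1],[-0.0006,0.0019,0,0,0,0,-1]]'
```

```text
clock: 6.65
eef_pos: [538.8, -0.5, 17.7]
tool_rot: [3.139, 0.005, 1.882]
force: [2.8, -9.3, -1.7]
width: 0.3
```

```bash
python3 -m pendant '[[-0.0003,0.001,0,0,0,0,-1],[-0.0006,0.0019,0,0,0,0,-1]]'
```

```text
clock: 6.85
eef_pos: [538.8, -0.5, 17.8]
tool_rot: [3.138, 0.007, 1.88]
force: [4.3, -13.8, -2.1]
width: 0.3
```

The tool has stalled at loader x≈-14 and the force has risen to 14 N, so the row is on the stop. I'll back off along the channel, rise, and check.

```bash
python3 -m pendant '[[0.0015,-0.0048,0,0,0,0,-1],[0.005,-0.015,0,0,0,0,-1],[0.0123,-0.038,0,0,0,0,-1],[0.0123,-0.038,0.05,0,0,0,-1],[0.0123,-0.038,0.1,0,0,0,-1],[0.0123,-0.038,0.13,0,0,0,-1],[0.0123,-0.038,0.13,0,0,0,-1]]'
python3 - <<'E'
from h import *
w=ctrl.get_image("wrist");cv2.imwrite("pics/w4.png",w)
s=ctrl.read_state();print(s["eef_pos"],s["force"])
im=ctrl.get_image("top")[230:330,200:360]
cv2.imwrite("pics/t4.png",cv2.resize(im,(800,500),interpolation=cv2.INTER_CUBIC))
E
```

```text
clock: 7.55
eef_pos: [551.3, -33.4, 151.4]
tool_rot: [3.134, 0.001, 1.884]
force: [1.2, 0.0, 0.3]
width: -0.0
[549.78537421 -32.98638481 149.27716745] [-0.13974279  0.1668533  -0.89026514]
```

View pics/w4.png

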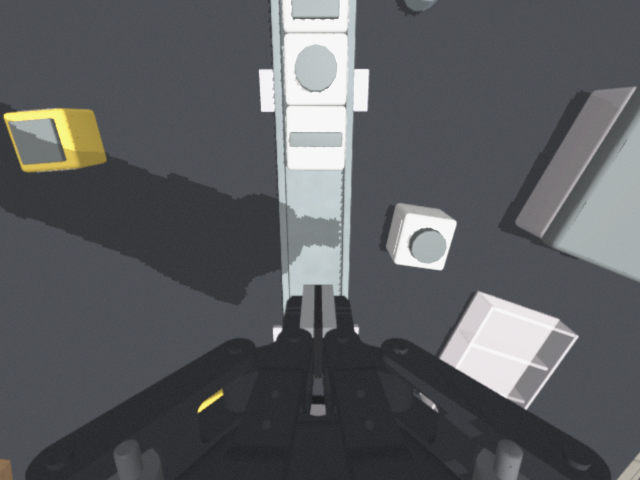

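View pics/t4.png

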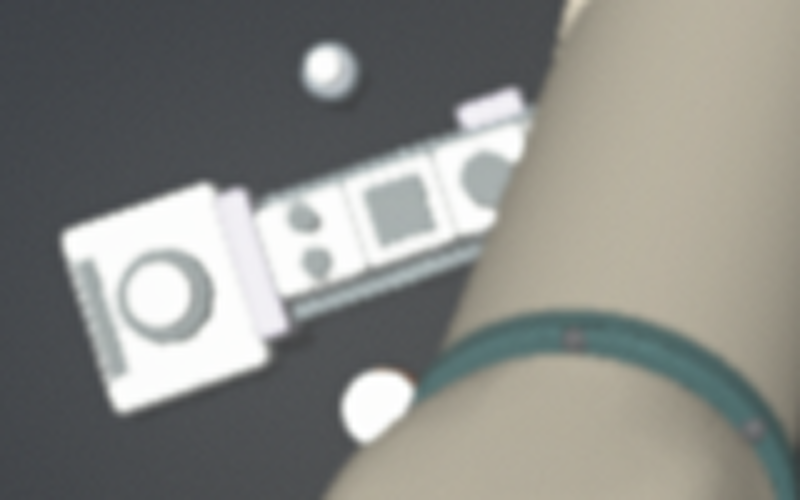

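The row is packed against the stop in the order twin, hatch, cap, rib, with no gaps, straight, and the bystanders unmoved. With the stall point as reference, the key is at world (465.5, 227). I'll move above it.

```bash
python3 -m pendant '[[-0.0105,0.0325,0,0,0,0,-1],[-0.021,0.065,0,0,0,0,-1],[-0.0315,0.0975,0,0,0,0,-1],[-0.042,0.13,0,0,0,0,-1],[-0.0525,0.1625,0,0,0,0,-1],[-0.063,0.195,0,0,0,0,-1],[-0.0735,0.2275,0,0,0,0,-1],[-0.084,0.26,0,0,0,0,-1]]'
```

```text
clock: 8.45
eef_pos: [462.5, 227.5, 145.6]
tool_rot: [-3.138, 0.0, 1.884]
force: [0.2, 1.0, 0.8]
width: 0.0
```

```bash
python3 -m pendant '[[0,0,-0.02,0,0,0,-1],[0,0,-0.04,0,0,0,-1],[0,0,-0.06,0,0,0,-1],[0,0,-0.07,0,0,0,-1],[0,0,-0.07,0,0,0,-1]]'
python3 - <<'E'
from h import *
w=ctrl.get_image("wrist");cv2.imwrite("pics/w5.png",w)
s=ctrl.read_state();print(s["eef_pos"],s["force"])
print(px("wrist",s["eef_pos"]),px("wrist",[465.5,227,42]))
E
```

```text
clock: 8.95
eef_pos: [462.8, 225.7, 75.2]
tool_rot: [-3.136, 0.001, 1.884]
force: [-0.1, 0.3, 0.1]
width: 0.1
[463.70283351 225.96386152  76.26409496] [-0.06449761 -0.48048628 -0.7610624 ]
(np.float64(316.2161516403553), np.float64(300.8189515519168)) (np.float64(320.2720652595095), np.float64(269.4018730796932))
```

View pics/w5.png

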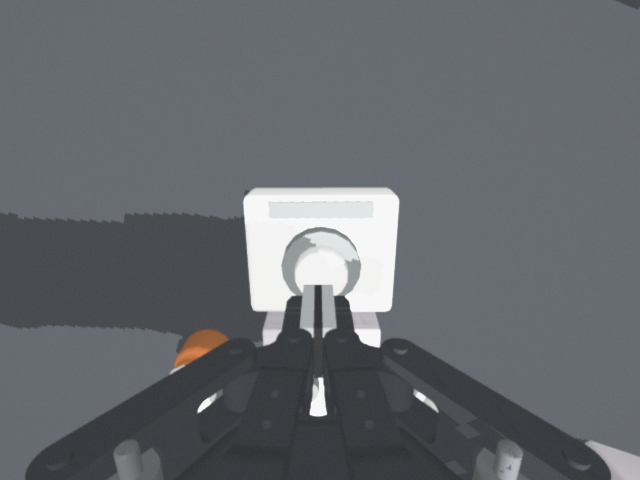

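The key's white top is centred at (321,272) and the predicted pixel was (320,269), so the position holds. I'll descend gently until the force rises.

```bash
python3 -m pendant '[[0.002,0.001,-0.008,0,0,0,-1],[0.002,0.001,-0.016,0,0,0,-1],[0.002,0.001,-0.021,0,0,0,-1],[0.002,0.001,-0.024,0,0,0,-1]]'
```

```text
clock: 9.4
eef_pos: [466.4, 227.4, 52.9]
tool_rot: [-3.141, -0.0, 1.884]
force: [-0.5, -0.4, -0.6]
width: 0.0
```

```bash
python3 -m pendant '[[0,0,-0.002,0,0,0,-1],[0,0,-0.004,0,0,0,-1],[0,0,-0.004,0,0,0,-1]]'
```

```text
clock: 9.7
eef_pos: [466.6, 227.5, 49.3]
tool_rot: [3.142, -0.0, 1.884]
force: [-0.7, -0.6, 1.3]
width: 0.2
```

```bash
python3 -m pendant '[[0,0,-0.002,0,0,0,-1],[0,0,-0.004,0,0,0,-1],[0,0,-0.004,0,0,0,-1]]'
```

```text
clock: 10.0
eef_pos: [466.7, 227.5, 45.3]
tool_rot: [3.141, -0.0, 1.884]
force: [-0.7, -0.4, 3.3]
width: 0.1
```

```bash
python3 -m pendant '[[0,0,-0.001,0,0,0,-1],[0,0,-0.002,0,0,0,-1],[0,0,-0.003,0,0,0,-1],[0,0,-0.003,0,0,0,-1]]'
```

```text
clock: 10.4
eef_pos: [466.7, 227.5, 43.8]
tool_rot: [3.141, -0.001, 1.883]
force: [-3.7, -1.3, 18.7]
width: 0.2
```

```bash
python3 -m pendant '[[0,0,-0.001,0,0,0,-1],[0,0,-0.002,0,0,0,-1],[0,0,-0.002,0,0,0,-1]]'
```

```text
clock: 10.7
eef_pos: [466.8, 227.6, 43.5]
tool_rot: [3.14, -0.002, 1.883]
force: [-7.7, -2.9, 34.5]
width: -0.1
```

The key has bottomed out: the tool stalled at z≈43.5 with 34 N against a 4.5 N spring, about 6 mm below first contact. I'll release and retreat.

```bash
python3 -m pendant '[[0,0,0.004,0,0,0,-1],[0,0,0.015,0,0,0,-1],[0,0,0.04,0,0,0,-1],[0,0,0.08,0,0,0,-1],[0,0,0.12,0,0,0,-1],[0,0,0.15,0,0,0,-1],[0,0,0.15,0,0,0,-1]]'
python3 -m pendant '[[-0.01,0.04,0.01,0,0,0,-1],[-0.02,0.08,0.02,0,0,0,-1],[-0.03,0.12,0.03,0,0,0,-1],[-0.04,0.16,0.04,0,0,0,-1],[-0.05,0.2,0.05,0,0,0,-1],[-0.06,0.24,0.06,0,0,0,-1],[-0.06,0.24,0.06,0,0,0,-1],[-0.06,0.24,0.06,0,0,0,-1]]'
python3 - <<'E'
from h import *
print(ctrl.read_state()["qd"].round(3))
im=ctrl.get_image("top")[190:340,205:455]
cv2.imwrite("pics/t6.png",cv2.resize(im,(800,480),interpolation=cv2.INTER_CUBIC))
E
```

```text
clock: 11.4
eef_pos: [469.2, 228.6, 194.2]
tool_rot: [3.134, -0.001, 1.884]
force: [0.8, -0.3, -0.5]
width: -0.1
clock: 12.2
eef_pos: [405.6, 468.1, 249.1]
tool_rot: [-3.14, 0.001, 1.886]
force: [0.9, -1.0, 0.0]
width: -0.0
[ 0.035 -0.013  0.033  0.039  0.01  -0.001 -0.   ]
```

View pics/t6.png

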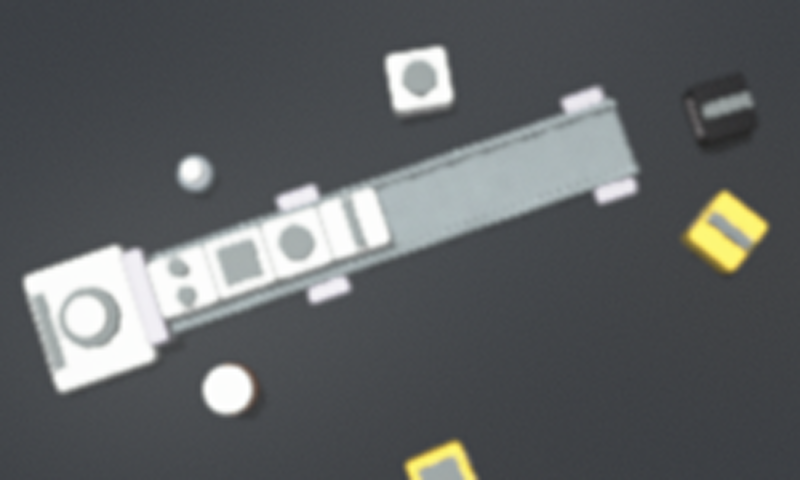

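The final view shows the row packed against the stop at about (148,290), its rear edge at (376,187)–(391,243). The key is up at (86,316), as at the start, and all bystanders are at the same pixels. I'll check the rear edge and hand in.

Run:
```python
from h import *
e=np.array([-0.30827332,0.95129783]);O=np.array([532.88,12.58])
p=(cr(376,187,44)+cr(391,243,44))/2;x=(p[:2]-O)@e;print("rear edge x",x,"(home -6)")
if x>-10.5: print(ctrl.finish_job())
```

```text
rear edge x -4.694473196453728 (home -6)
the job is handed in; nothing more can be done
None
```

I pushed the row (twin, hatch, cap, rib from the stop end) along the channel as one train with closed fingers until it was against the end stop. I then pressed the load key to the bottom, let it spring back, retreated and handed the job in at about 12 s.

**Checks that passed:**
- **Row home:** the push stalled with the force rising from about 2.5 N to 14 N. In the last top image the row's rear edge is at loader x ≈ -4.7 mm (home is -6), with no gaps visible.
- **Key pressed:** the tool stalled at z ≈ 43.5 mm with 34 N, against about 4.5 N to bottom out. Afterwards the key looks the same as at the start.
- **Bystanders:** those near the channel (spare cartridge, jar, vial) look unmoved in the last image. The tip box, slide tray, kit pack and tube rack lay outside that crop and were not rechecked, but the arm was never low near them.

**Disagreements:** the wrist camera put the channel centre line about 4 mm to the side of the top camera's estimate. The stall point came about 2.7 mm beyond the top-camera prediction. Neither affected the push or the press.

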